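Sort salvaged speakers and transformer into a shuttered sorter

TASK

Sort the three loose salvaged parts into the two-bay sorter by sliding them along the bench, never lifting or tipping them: each goes fully inside the bay whose ledge shows a sample of its own kind. One bay is shut at first: fill the open bay, then slide the shutter by its post all the way across to close that bay, and only then fill the other one. Leave everything else on the bench where it is and let go at the end.

Things in the scene. Friction and masses are not known exactly. Their poses are not given: they have to be found in the camera images.
- sorter: fixed two-bay sorter of aluminium sheet; origin at bench level, middle of its mouth; y axis points into the bays (roughly to the robot's left), x axis along the mouth, away from the robot. No floor or sill: parts slide in on the bench. Walls 6 mm thick, 30 mm high at x = -82, 0, +82 mm run from y = 0 to the back wall (inner face y = 125 mm). A ledge 30 mm high behind it carries the samples
- bay_near (a point): bench-level point on the centre line of the bay nearer the robot, at its mouth (sorter x = -41 mm, y = 0); each bay is 76 mm wide inside and 125 mm deep; axes as the sorter's
- bay_far (a point): the same point of the farther bay (sorter x = +41 mm, y = 0)
- shutter (a joint): sliding steel plate 74 mm wide, 40 mm high, 3 mm thick, 6 mm in front of the mouth. 0 = closes the nearer bay (starts within 6 mm of this), 0.082 m (end stop) = closes the farther bay; grows along sorter +x. Friction about 1.5 N, stays where left. A strip 16 mm wide, underside 40 mm above the bench, joins its middle to a thin rod (height 42 mm) on the back wall
- shutter_post (a point): top centre of the shutter's upright black post, 14 mm in diameter, standing on the strip from 44 to 76 mm above the bench, in the middle of the shutter's width and 30 mm inside the mouth; push it sideways along the sorter's x
- speaker_a: a small loudspeaker lying face down, magnet up: a round steel rim 52 mm across and 12 mm high, on it a round magnet 38 mm across up to 30 mm above the bench; about 0.16 kg; origin at the centre of its underside, z up
- speaker_b: a small loudspeaker lying face down, magnet up: a round steel rim 52 mm across and 12 mm high, on it a round magnet 38 mm across up to 30 mm above the bench; about 0.16 kg; origin at the centre of its underside, z up
- transformer: a mains transformer, a block 50 mm (x) by 44 mm (y) by 32 mm high with copper winding and dark core, about 0.28 kg; origin at the centre of its underside, z up
- sample_speaker: sample loudspeaker, same as the loose ones, screwed to the ledge behind the speakers' bay; axes parallel to the sorter's; origin at its underside 30 mm above the bench, 165 mm in from the mouth, on the bay's centre line
- sample_transformer: sample transformer, same as the loose one, screwed to the ledge behind the transformer's bay; origin and axes as for the sample speaker
- capacitor_a: bystander: upright round black capacitor can, 30 mm across, 42 mm high, behind the loose parts
- capacitor_b: bystander: upright round black capacitor can, 25 mm across, 36 mm high, behind the loose parts
- heatsink: bystander: finned aluminium heat sink, 60 x 36 x 30 mm, beyond the parts
- screwdriver: bystander: screwdriver lying on the bench, about 200 mm long along its x axis
- solder_reel: bystander: reel of solder, 54 mm across, 36 mm high, on the robot's side of the sorter
- screw_jar: bystander: clear jar with steel lid, 50 mm across, 60 mm high
Things that resemble listed ones, but are neither listed nor needed, are in the scene too. What is shaped like the speaker_a but blue is not meant.

How it is judged:
On the way, in this order (a step that is already met when the one before it is completed fails the run):
1. the open (farther) bay holds all the loose parts of its kind while the shutter still closes the nearer bay (value of joint shutter below 0.02 m and ((x of speaker_a in the frame of sample_speaker between -0.032 and 0.032 m and y of speaker_a in the frame of sample_speaker between -0.142 and -0.045 m and x of speaker_b in the frame of sample_speaker between -0.032 and 0.032 m and y of speaker_b in the frame of sample_speaker between -0.142 and -0.045 m) or (x of transformer in the frame of sample_transformer between -0.032 and 0.032 m and y of transformer in the frame of sample_transformer between -0.142 and -0.045 m))), for 0.2 s.
2. the shutter has been slid across to close the farther, filled bay (value of joint shutter above 0.072 m and ((x of speaker_a in the frame of sample_speaker between -0.032 and 0.032 m and y of speaker_a in the frame of sample_speaker between -0.142 and -0.045 m and x of speaker_b in the frame of sample_speaker between -0.032 and 0.032 m and y of speaker_b in the frame of sample_speaker between -0.142 and -0.045 m) or (x of transformer in the frame of sample_transformer between -0.032 and 0.032 m and y of transformer in the frame of sample_transformer between -0.142 and -0.045 m))), for 0.2 s.
3. all three parts are in the bays of their kind, the shutter still closing the farther bay (x of speaker_a in the frame of sample_speaker between -0.032 and 0.032 m and y of speaker_a in the frame of sample_speaker between -0.142 and -0.045 m and x of speaker_b in the frame of sample_speaker between -0.032 and 0.032 m and y of speaker_b in the frame of sample_speaker between -0.142 and -0.045 m and x of transformer in the frame of sample_transformer between -0.032 and 0.032 m and y of transformer in the frame of sample_transformer between -0.142 and -0.045 m and value of joint shutter above 0.072 m), for 0.2 s.
At the end, for the whole second after the job is handed in: Each part is in the bay with a sample of its kind behind it (centre at least 23 mm inside the mouth, within 32 mm of the bay's centre line), the shutter closes the farther bay (joint above 0.072 m) and the parts are at rest (all of step 3 and linear speed of each of speaker_a, speaker_b, transformer below 0.02 m/s); the robot touches nothing.
It fails at once if a part is lifted more than 15 mm off the bench (height (world z) of any of speaker_a, speaker_b, transformer above 0.015 m).
It fails at once if a part is tipped by more than about 25 degrees (angle between any of speaker_a, speaker_b, transformer's own z axis and vertical above 0.45 rad).
It fails at once if a bystander is shifted by more than 25 mm (distance of any of capacitor_a, capacitor_b, heatsink, screwdriver, solder_reel, screw_jar from where it was at the start of the episode above 0.025 m).
It also fails if it takes over 69 s, if anything falls off the work surface, if the arm or the gripper's body presses on something with over 40 N, if the wrist force passes 120 N, or if a joint passes its speed limit or range.

ROBOT

A 6-joint arm with a two-finger parallel gripper is mounted at the origin on the work surface. World frame = base frame: x ahead of the robot, y to its left, z up, the work surface at z = 0. Lengths are in m, angles in rad, forces in N, time in s.
With the tool pointing down it reaches from about 0.375 to 0.975 m from the base axis. Payload 3.8 kg.
Tool frame: the origin (TCP) lies midway between the tips of the shut fingers; the grasp point (between the pads) lies 19 mm behind it; z points along the fingers, y is the line along which they close (so a half turn about z gives the same grasp; the last joint's range is limited). The gripper opens to 85 mm and grips with 20 to 120 N. Pads are 22 mm wide; open, the fingers measure 114 mm over their backs; the gripper's body (76 mm by 85 mm) begins 54 mm behind the grasp point. The pads swing forward as they close: fully open they stand 13 mm farther back than shut.
Start: joints at [-1.381, 0.264, 1.604, -0, 1.274, -0.037], TCP at [0.152, -0.658, 0.231] pointing down, gripper open.
Joint ranges: [-2.63, 2.63], [-0.94, 2.18], [0.31, 2.57], [-1.31, 4.45], [0, 2.66], [-2.55, 2.55]. Speed limits (rad/s): [2.57, 2.57, 3.14, 3.14, 3.14, 3.14].

INTERFACE

Orientations are given as a rotation vector (axis times angle).
In Python, from workcell import read_state, vision, ticket gives the robot as it stands. The module is installed in compiled form; this text tells all that it offers.
- The arm moves only by the tool jog_arm, never from a script. Its arguments are lists of equal length, an entry for each row: "turn": the turn, a rotation vector about the tool's x, y, z in rad, a list of three; "delta_pos": the shift along the tool's x, y, z in m, a list of three; "gripper": the finger opening in m, from 0 to 0.0854. In form: {"turn": [[rx, ry, rz], ...], "delta_pos": [[dx, dy, dz], ...], "gripper": [gripper, ...]}. A call has 1 to 20 rows; each row shifts and turns the commanded pose from where the row before left it, along the tool's axes as they then stand; what a row does not reach is not made up. A row lasts 1/12 s, in which the tool goes at most 41.7 mm and 7.16 degrees, less where a joint would pass 70% of its speed; a pose out of reach is approached as far as the arm can. A call with a gripper value outside its range is refused whole. The fingers move at their own pace and stop on an object; "grip_force" is the grip in N (left out, the last holds). Time passes only in rows, so rows that do not move let the fingers close. It gives the time, the measured TCP pose, the force, the opening and the grip force at its end, in the units of the state.
- read_state(): the state, without advancing time (a new reading comes with each control period).
- vision.read_camera(name): name is "scene" or "side" or "wrist"; returns the picture (420x560x3 uint8, red, green, blue); there is no depth.
- vision.calibration(name): a dict with "vfov" (degrees; the focal length in pixels is half the picture's height over the tangent of half this angle, whatever the lens; pixels are square), "cx", "cy" (the principal point, pixels), "dist" ([k1, k2, p1, p2, k3] as OpenCV has them; the pictures are not rectified), "R" (3x3) and "t" (3): a world point X has camera coordinates R X + t; the wrist camera has in their place "mount" (4x4, takes a point from camera to tool coordinates, whose origin is the TCP and whose axes are the flange's). Camera axes: x right, y down, z forward; pixel columns grow to the right and rows downward; lengths in m; the calibration is good to about 2 mm. A picture is of the moment at which its call begins: read the wrist's pose just before it. calibration takes no time and is no camera call.
- ticket.finish_job(): hands the job in; it is judged then, once.
The state is a dict: "time": time; "q": joint angles; "joint_vel": joint speeds; "joint_torque": joint torques, N m; "tool_pos": TCP position; "tcp_rot": TCP orientation; "wrist_force": force on the tool from outside, world axes, zero at the start; "torque": the same for the moment, N m; "width": opening from 0.0 (shut) to 1.0 (fully open); "grip_force": force on a finger pad.
Only numpy, scipy, OpenCV 4.12 (cv2) and the standard library are available. Lean on these libraries where they do the work, as an engineer would, in place of code of your own. Each camera call takes 0.05 s, during which the arm holds its last target. There are 200 camera calls.

## Working session

There is one attempt and no reset: what is moved stays moved. The work goes in short steps, Python scripts to look and compute and a tool call to move; the robot and the scene stay as the last step left them, time stands still between calls to the robot, and variables do not carry over. Pictures are saved under pics/ and viewed, at most 10 in all, crops included, and the job is handed in when it is done.

Besides the shell and the picture viewer there is one more tool, called in YAML: its name, and indented under it one key for each argument. jog_arm: Moves the arm, as the interface text tells. Its arguments: {"type":"object","properties":{"turn":{"type":"array","items":{"type":"array","items":{"type":"number"}}},"delta_pos":{"type":"array","items":{"type":"array","items":{"type":"number"}}},"gripper":{"type":"array","items":{"type":"number"}},"grip_force":{"type":"number"}},"required":["turn","delta_pos","gripper"]}

```bash
mkdir -p pics; cat > h.py <<'E'
import numpy as np, cv2
from workcell import read_state, vision, ticket
from scipy.spatial.transform import Rotation as Ro
def K(c):
    f=210/np.tan(np.radians(c["vfov"])/2); return np.array([[f,0,c["cx"]],[0,f,c["cy"]],[0,0,1.]])
def pose(name,s=None):
    c=vision.calibration(name)
    if "R" in c: return c,np.array(c["R"]),np.array(c["t"])
    T=np.eye(4);T[:3,:3]=Ro.from_rotvec(s["tcp_rot"]).as_matrix();T[:3,3]=s["tool_pos"]
    M=np.linalg.inv(T@np.array(c["mount"])); return c,M[:3,:3],M[:3,3]
def ray(name,px,z,s=None):
    c,R,t=pose(name,s)
    p=cv2.undistortPoints(np.array(px,float).reshape(-1,1,2),K(c),np.array(c["dist"],float))[:,0]
    d=np.c_[p,np.ones(len(p))]@R; o=-R.T@t
    return o+d*((z-o[2])/d[:,2])[:,None]
def proj(name,X,s=None):
    c,R,t=pose(name,s)
    return cv2.projectPoints(np.array(X,float).reshape(-1,3),cv2.Rodrigues(R)[0],t,K(c),np.array(c["dist"],float))[0][:,0]
def snap(name,f):
    im=cv2.cvtColor(vision.read_camera(name),cv2.COLOR_RGB2BGR); cv2.imwrite("pics/"+f,im); return im
E
python3 - <<'E'
from h import *
s=read_state();print(s["time"],s["tool_pos"],s["tcp_rot"],s["width"])
a=snap("scene","a.png");b=snap("side","b.png")
for n in("scene","side"):
    c,R,t=pose(n);print(n,-R.T@t,R[2],c["vfov"],c["dist"])
print(vision.calibration("wrist"))
cv2.imwrite("pics/a2.png",cv2.resize(a,(800,600)));cv2.imwrite("pics/b2.png",cv2.resize(b,(800,600)))
E
```

```text
0.0 [ 0.15163416 -0.6569759   0.22995508] [-3.11915055e+00 -3.55248120e-01  2.72484678e-04] 1.002145876111697
scene [ 1.32510803 -0.61976168  0.79924097] [-0.63814588  0.4878413  -0.5956347 ] 45.00330856080968 [0.01848336 0.         0.         0.         0.        ]
side [0.26888699 0.94931523 0.71350328] [ 0.26367315 -0.81974437 -0.50842465] 44.541128673011556 [-0.03009207  0.          0.          0.          0.        ]
{'vfov': 71.44220018099092, 'cx': 279.867949640379, 'cy': 207.5266451018599, 'dist': array([-0.04003084,  0.        ,  0.        ,  0.        ,  0.        ]), 'mount': array([[ 2.62552948e-04, -9.62372013e-01, -2.71735237e-01,
         6.94413346e-02],
       [ 9.99999705e-01,  4.48853232e-04, -6.23441108e-04,
         2.50611732e-04],
       [ 7.21951514e-04, -2.71734993e-01,  9.62371847e-01,
        -1.42585953e-01],
       [ 0.00000000e+00,  0.00000000e+00,  0.00000000e+00,
         1.00000000e+00]])}
```

View pics/a2.png

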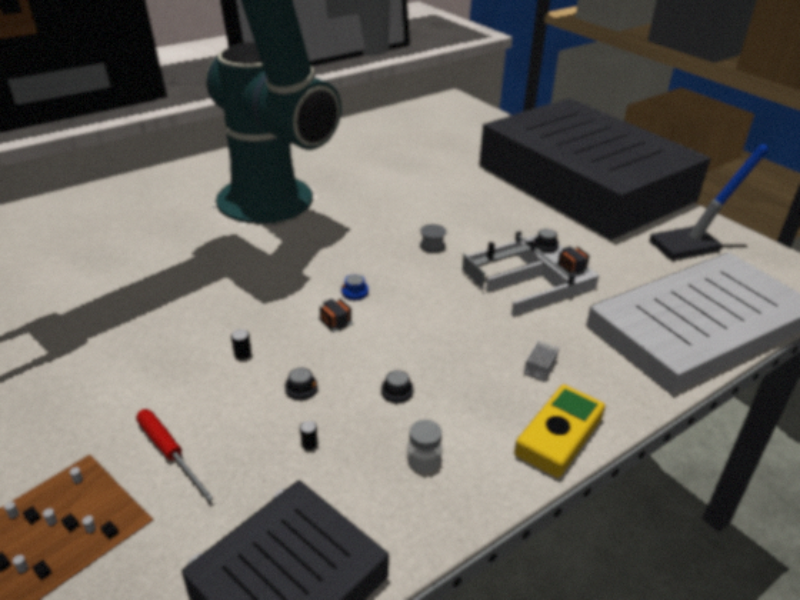

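View pics/b2.png

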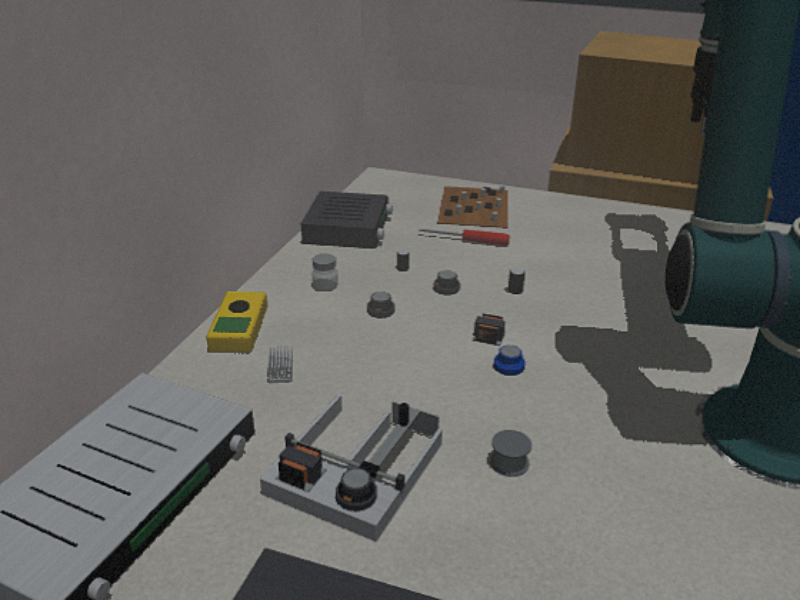

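Candidates (800×600 scene px): speakers (301,383) and (397,386), with a blue speaker-shaped decoy at (355,286). The loose transformer is at (335,313), and the samples on the ledge are at (547,240) and (574,259). The side view puts the sample transformer at (300,465), on the far bay (larger x), and the sample speaker at (356,488), on the near bay. The shutter covers the near bay. So the transformer goes first, into the far bay, and the speakers go into the near one.

```bash
python3 - <<'E'
from h import *
k=.7
np.set_printoptions(precision=4,suppress=True)
P={"spk1":((301,377),(447,275),.03),"spk2":((397,379),(380,297),.03),"trafo":((335,306),(490,322),.032),"blue":((355,280),(510,351),.03),"post":((491,246),(403,405),.076),"capA":((240,335),(517,270),.042),"capB":((309,427),(403,252),.036),"jar":((425,429),(324,259),.06),"reel":((433,230),(511,438),.036),"hs":((543,355),(281,350),.03)}
for n,(a,b,z) in P.items():
    print(n,ray("scene",[np.array(a)*k],z)[0],ray("side",[np.array(b)*k],z)[0])
for n,b in dict(farmouth=(340,399),backL=(263,487),backR=(377,532)).items(): print(n,ray("side",[np.array(b)*k],.03)[0])
a=cv2.imread("pics/a.png");b=cv2.imread("pics/b.png")
c1=cv2.resize(b[270:380,175:320],(800,600),interpolation=cv2.INTER_CUBIC)
c2=cv2.resize(a[190:290,150:300],(800,533),interpolation=cv2.INTER_CUBIC)
cv2.imwrite("pics/c1.png",c1);cv2.imwrite("pics/c2.png",c2)
E
```

```text
spk1 [ 0.5814 -0.2413  0.03  ] [ 0.5747 -0.2387  0.03  ]
spk2 [ 0.6701 -0.1228  0.03  ] [ 0.6671 -0.1188  0.03  ]
trafo [ 0.4607 -0.1035  0.032 ] [ 0.4592 -0.1008  0.032 ]
blue [ 0.4128 -0.0301  0.03  ] [ 0.4097 -0.0298  0.03  ]
post [0.5194 0.2026 0.076 ] [0.5122 0.2102 0.076 ]
capA [ 0.45   -0.2778  0.042 ] [ 0.4485 -0.282   0.042 ]
capB [ 0.6833 -0.287   0.036 ] [ 0.6809 -0.2895  0.036 ]
jar [ 0.7983 -0.1696  0.06  ] [ 0.7979 -0.1676  0.06  ]
reel [0.3635 0.1913 0.036 ] [0.3656 0.182  0.036 ]
hs [0.76   0.1039 0.03  ] [0.7599 0.0909 0.03  ]
farmouth [0.6216 0.1745 0.03  ]
backL [0.6448 0.3689 0.03  ]
backR [0.4836 0.3893 0.03  ]
```

View pics/c1.png

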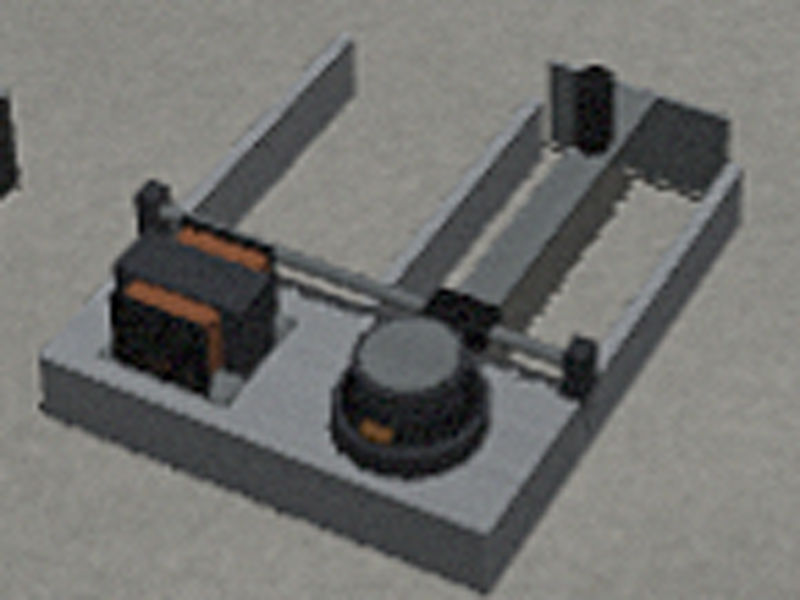

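View pics/c2.png

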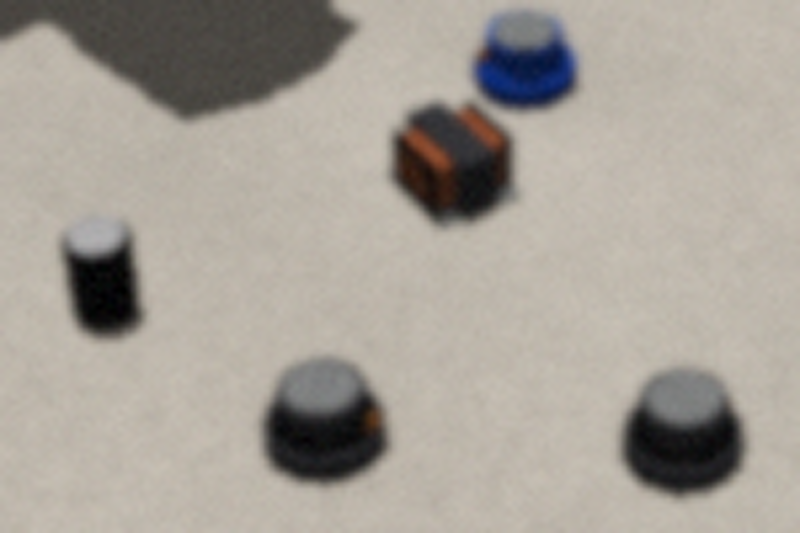

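The crops show a sorter turned about −7° with its shutter over the near bay, and two grey-topped speakers at (323,410) and (683,425) in c2. The orange/dark transformer is at (452,160), and the blue decoy at (525,55) is left alone. I'll move above the middle for one wrist view.

jog_arm:
  turn:
    - [0, 0, 0]
    - [0, 0, 0]
    - [0, 0, 0]
    - [0, 0, 0]
    - [0, 0, 0]
    - [0, 0, 0]
    - [0, 0, 0]
    - [0, 0, 0]
    - [0, 0, 0]
    - [0, 0, 0]
    - [0, 0, 0]
    - [0, 0, 0]
    - [0, 0, 0]
    - [0, 0, 0]
    - [0, 0, 0]
    - [0, 0, 0]
    - [0, 0, 0.117]
    - [0, 0, 0.117]
    - [0, 0, 0.117]
    - [0, 0, 0]
  delta_pos:
    - [0.028, -0.03, 0]
    - [0.028, -0.03, 0]
    - [0.028, -0.03, 0]
    - [0.028, -0.03, 0]
    - [0.028, -0.03, 0]
    - [0.028, -0.03, 0]
    - [0.028, -0.03, 0]
    - [0.028, -0.03, 0]
    - [0.028, -0.03, 0]
    - [0.028, -0.03, 0]
    - [0.028, -0.03, 0]
    - [0.028, -0.03, 0]
    - [0.028, -0.03, 0]
    - [0.028, -0.03, 0]
    - [0.028, -0.03, 0]
    - [0.028, -0.03, 0]
    - [0.028, -0.03, 0]
    - [0.028, -0.03, 0]
    - [0, 0, 0]
    - [0, 0, 0]
  gripper: [0.07, 0.07, 0.07, 0.07, 0.07, 0.07, 0.07, 0.07, 0.07, 0.07, 0.07, 0.07, 0.07, 0.07, 0.07, 0.07, 0.07, 0.07, 0.07, 0.07]
  grip_force: 30

```text
time: 1.77
tool_pos: [0.524, -0.0215, 0.2307]
tcp_rot: [-3.137, 0.178, 0.002]
wrist_force: [0.2, -0.7, 0.2]
width: 0.816
grip_force: 0.0
```

```bash
python3 - <<'E'
from h import *
import json
s=read_state();print(s["time"],s["tool_pos"],s["tcp_rot"],s["q"])
im=snap("wrist","w1.png")
json.dump({k:np.array(s[k]).tolist() for k in("tool_pos","tcp_rot")},open("w1.json","w"))
cv2.imwrite("pics/w1b.png",cv2.resize(im,(800,600),interpolation=cv2.INTER_CUBIC))
E
```

```text
1.7667 [ 0.52401453 -0.02152723  0.23067206] [-3.13651332e+00  1.78000787e-01  1.94557469e-03] [-8.85488341e-02 -2.09394975e-02  1.92270450e+00 -7.98799908e-06
  1.24106664e+00  1.59563080e+00]
```

View pics/w1b.png

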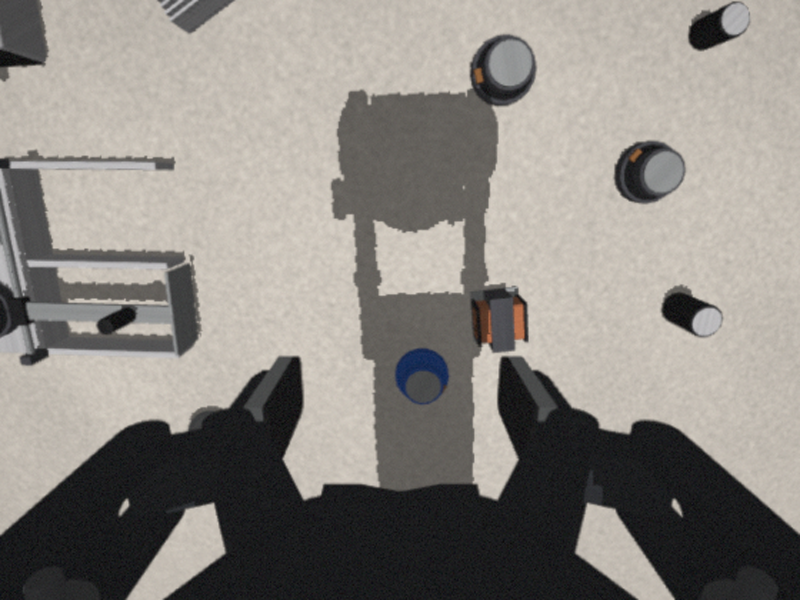

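The wrist view shows tool and sorter nearly aligned. The far wall's mouth end is at (174,162), the divider's at (183,261) and the post at about (118,322). The transformer is at (501,320), the speakers are at (510,62) and (662,172), and the blue decoy is at (422,380).

```bash
python3 - <<'E'
from h import *
import json
np.set_printoptions(precision=4,suppress=True)
s=json.load(open("w1.json"));k=.7
R=Ro.from_rotvec(s["tcp_rot"]).as_matrix();print("toolx",R[:,0],"tooly",R[:,1],R[:,2])
def w(px,z): return ray("wrist",[np.array(px)*k],z,s)[0]
for n,p,z in [("farw",(174,162),.03),("farwB",(8,163),.03),("div",(183,261),.03),("divB",(30,262),.03),("near",(178,352),.03),("spk1",(662,172),.03),("spk2",(510,62),.03),("blue",(424,386),.03),("postTop",(109,326),.076),("postTop2",(127,314),.076),("t1",(489,292),.032),("t2",(512,289),.032),("t3",(515,349),.032),("t4",(492,352),.032),("orL",(475,320),.032),("orR",(526,318),.032)]: print(n,w(p,z)[:2], R.T@(w(p,z)-s["tool_pos"]))
im=cv2.imread("pics/w1.png");hsv=cv2.cvtColor(im,cv2.COLOR_BGR2HSV)
m=((hsv[...,2]<110)&(hsv[...,2]>0)).astype(np.uint8)
c=cv2.resize(im[190:260,315:385],(600,600),interpolation=cv2.INTER_CUBIC)
cv2.imwrite("pics/t.png",c)
E
```

```text
toolx [ 0.9936 -0.1131 -0.0012] tooly [-0.1131 -0.9936  0.    ] [-0.0012  0.0001 -1.    ]
farw [0.6272 0.1477] [ 0.0836 -0.1799  0.2006]
farwB [0.6451 0.2869] [ 0.0856 -0.3201  0.2006]
div [0.548  0.1602] [ 0.0035 -0.1833  0.2007]
divB [0.5633 0.296 ] [ 0.0033 -0.32    0.2007]
near [0.4673 0.1861] [-0.0796 -0.1999  0.2008]
spk1 [ 0.5759 -0.2392] [0.0765 0.2103 0.2006]
spk2 [ 0.6682 -0.1207] [0.1547 0.0822 0.2005]
blue [ 0.4096 -0.0306] [-0.1124  0.0219  0.2008]
postTop [0.5112 0.2061] [-0.0383 -0.2247  0.1547]
postTop2 [0.5191 0.1888] [-0.0285 -0.2084  0.1547]
t1 [ 0.4924 -0.094 ] [-0.023   0.0756  0.1987]
t2 [ 0.4928 -0.1136] [-0.0203  0.095   0.1987]
t3 [ 0.4375 -0.1141] [-0.0752  0.1018  0.1988]
t4 [ 0.437  -0.0937] [-0.0781  0.0815  0.1988]
orL [ 0.4686 -0.0805] [-0.0481  0.0649  0.1987]
orR [ 0.4654 -0.1247] [-0.0463  0.1091  0.1987]
```

View pics/t.png

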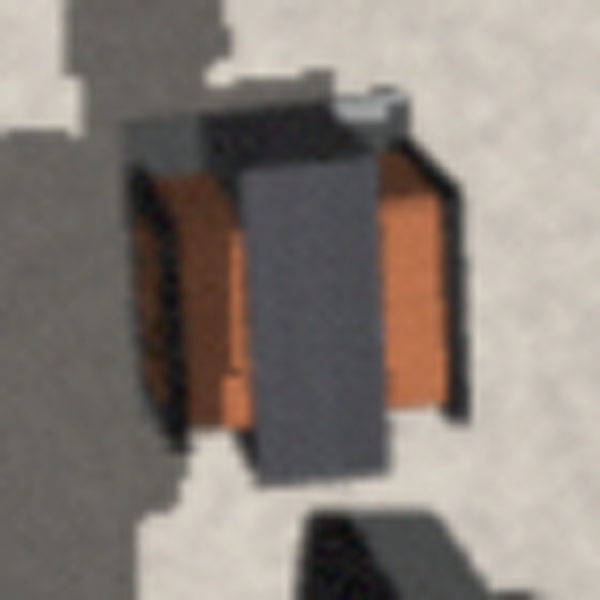

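jog_arm:
  turn:
    - [0, 0, 0]
    - [0, 0, 0]
    - [0, 0, 0]
    - [0, 0, -0.11]
    - [0, 0, 0]
    - [0, 0, 0]
    - [0, 0, 0]
    - [0, 0, 0]
    - [0, 0, 0]
  delta_pos:
    - [-0.0163, 0.0295, 0]
    - [-0.0163, 0.0295, 0]
    - [-0.0163, 0.0295, 0]
    - [0, 0, 0]
    - [0, 0, 0.035]
    - [0, 0, 0.035]
    - [0, 0, 0.035]
    - [0, 0, 0.035]
    - [0, 0, 0]
  gripper: [0.07, 0.07, 0.07, 0.07, 0.07, 0.07, 0.07, 0.07, 0.07]

```text
time: 2.57
tool_pos: [0.4575, -0.1054, 0.0843]
tcp_rot: [-3.138, 0.006, 0.021]
wrist_force: [-1.9, 0.6, -1.8]
width: 0.823
grip_force: 0.0
```

```bash
python3 - <<'E'
from h import *
s=read_state();print(s["time"],s["tool_pos"],s["tcp_rot"])
im=snap("wrist","w2.png")
cv2.imwrite("pics/w2b.png",cv2.resize(im,(560,420)))
p=proj("wrist",[[*s["tool_pos"][:2],.032]],s);print(p)
E
```

```text
2.5667 [ 0.45753166 -0.10538275  0.08430916] [-3.13795754  0.00605796  0.02134873]
[[280.13893147 226.19778989]]
```

View pics/w2b.png

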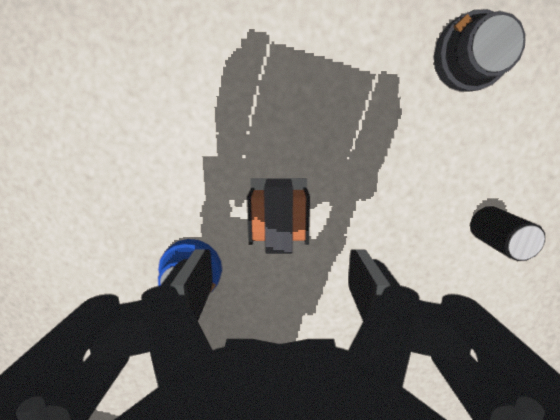

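The transformer sits between the fingers at (279,218), about 5 mm ahead of the tool. I'll correct that, descend and grip.

jog_arm:
  turn:
    - [0, 0, 0]
    - [0, 0, 0]
    - [0, 0, 0]
    - [0, 0, 0]
    - [0, 0, 0]
    - [0, 0, 0]
    - [0, 0, 0]
    - [0, 0, 0]
    - [0, 0, 0]
    - [0, 0, 0]
    - [0, 0, 0]
  delta_pos:
    - [0.005, 0, 0.026]
    - [0, 0, 0.026]
    - [0, 0, 0.026]
    - [0, 0, 0]
    - [0, 0, 0]
    - [0, 0, 0]
    - [0, 0, 0]
    - [0, 0, 0]
    - [0, 0, 0]
    - [0, 0, 0]
    - [0, 0, 0]
  gripper: [0.07, 0.07, 0.07, 0.07, 0.03, 0.03, 0.03, 0.03, 0.03, 0.03, 0.03]
  grip_force: 30

```text
time: 3.53
tool_pos: [0.4725, -0.1068, 0.0163]
tcp_rot: [3.14, -0.007, 0.008]
wrist_force: [-1.4, 0.0, 7.7]
width: 0.509
grip_force: 31.9
```

jog_arm:
  turn:
    - [0, 0, 0.055]
    - [0, 0, 0.055]
    - [0, 0, 0]
    - [0, 0, 0]
    - [0, 0, 0]
    - [0, 0, 0]
    - [0, 0, 0]
    - [0, 0, 0]
    - [0, 0, 0]
    - [0, 0, 0]
    - [0, 0, 0]
    - [0, 0, 0]
  delta_pos:
    - [0, 0, 0]
    - [0, 0, 0]
    - [0.0117, -0.0276, 0]
    - [0.0117, -0.0276, 0]
    - [0.0117, -0.0276, 0]
    - [0.0117, -0.0276, 0]
    - [0.0117, -0.0276, 0]
    - [0.0117, -0.0276, 0]
    - [0.0117, -0.0276, 0]
    - [0.0117, -0.0276, 0]
    - [0, 0, 0]
    - [0, 0, 0]
  gripper: [0.03, 0.03, 0.03, 0.03, 0.03, 0.03, 0.03, 0.03, 0.03, 0.03, 0.03, 0.03]

```text
time: 4.53
tool_pos: [0.592, 0.105, 0.0163]
tcp_rot: [-3.134, 0.177, -0.011]
wrist_force: [3.1, 5.3, 7.8]
width: 0.509
grip_force: 32.6
```

```bash
python3 - <<'E'
from h import *
s=read_state();print(s["time"],s["tool_pos"],s["tcp_rot"])
im=snap("wrist","w3.png")
cv2.imwrite("pics/w3b.png",cv2.resize(im,(800,600)))
E
```

```text
4.5333 [0.59199979 0.10501578 0.01632899] [-3.134043    0.17691597 -0.01143655]
```

View pics/w3b.png

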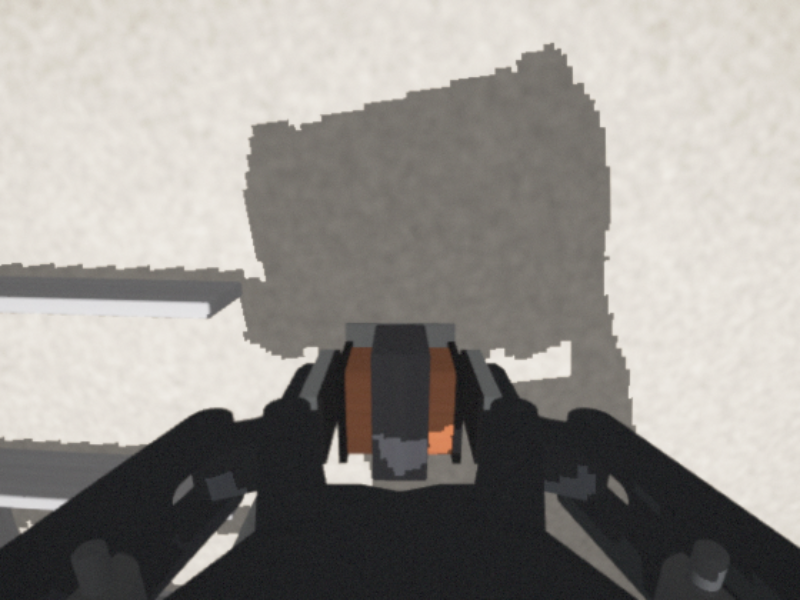

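```bash
python3 - <<'E'
from h import *
np.set_printoptions(precision=4,suppress=True)
s=read_state();k=.7
R=Ro.from_rotvec(s["tcp_rot"]).as_matrix();print(R)
for n,p,z in [("farEnd",(212,309),.03),("far0",(2,304),.03),("div0",(2,496),.03),("div1",(80,499),.03),("tfL",(374,350),.032),("tfR",(427,350),.032),("tb",(400,478),.032),("tfloorfront",(346,324),.0)]:
    X=ray("wrist",[np.array(p)*k],z,s)[0]; print(n,X[:2],R.T@(X-s["tool_pos"]))
E
```

```text
[[ 0.9935 -0.1135  0.0074]
 [-0.1135 -0.9935  0.0023]
 [ 0.0071 -0.0031 -1.    ]]
farEnd [0.6271 0.1624] [ 0.0286 -0.0616 -0.0132]
far0 [0.6369 0.2346] [ 0.0302 -0.1345 -0.013 ]
div0 [0.5608 0.2662] [-0.049  -0.1572 -0.0135]
div1 [0.5572 0.2334] [-0.0488 -0.1243 -0.0136]
tfL [0.6078 0.1111] [ 0.0153 -0.0085 -0.0155]
tfR [0.6058 0.0938] [ 0.0153  0.0089 -0.0156]
tb [0.557  0.1083] [-0.0348  0.     -0.0159]
tfloorfront [0.6072 0.1247] [ 0.0129 -0.0218  0.0165]
```

The far wall's mouth end is about 62 mm ahead and the transformer is centred in x on the far bay. Slide in 127 mm, open slightly, rise.

jog_arm:
  turn:
    - [0, 0, 0]
    - [0, 0, 0]
    - [0, 0, 0]
    - [0, 0, 0]
    - [0, 0, 0]
    - [0, 0, 0]
    - [0, 0, 0]
    - [0, 0, 0]
    - [0, 0, 0]
    - [0, 0, 0]
    - [0, 0, 0]
    - [0, 0, 0]
    - [0, 0, 0]
    - [0, 0, 0]
    - [0, 0, 0]
  delta_pos:
    - [0, -0.021, 0]
    - [0, -0.021, 0]
    - [0, -0.021, 0]
    - [0, -0.021, 0]
    - [0, -0.021, 0]
    - [0, -0.022, 0]
    - [0, 0, 0]
    - [0, 0, 0]
    - [0, 0, 0]
    - [0, 0, 0]
    - [0, 0, 0]
    - [0, 0, -0.02]
    - [0, 0, -0.035]
    - [0, 0, -0.035]
    - [0, 0, -0.035]
  gripper: [0.03, 0.03, 0.03, 0.03, 0.03, 0.03, 0.03, 0.06, 0.06, 0.06, 0.06, 0.06, 0.06, 0.06, 0.06]

```text
time: 5.83
tool_pos: [0.6015, 0.2276, 0.1384]
tcp_rot: [3.135, -0.181, -0.004]
wrist_force: [1.5, -0.2, 0.4]
width: 0.7
grip_force: 0.0
```

```bash
python3 - <<'E'
from h import *
s=read_state();print(s["time"],s["tool_pos"],s["tcp_rot"])
im=snap("wrist","w4.png");snap("side","b4.png")
cv2.imwrite("pics/w4b.png",cv2.resize(im,(800,600)))
E
```

```text
5.8333 [0.60154236 0.22763667 0.13835845] [ 3.13507684 -0.18113725 -0.00416399]
```

View pics/w4b.png

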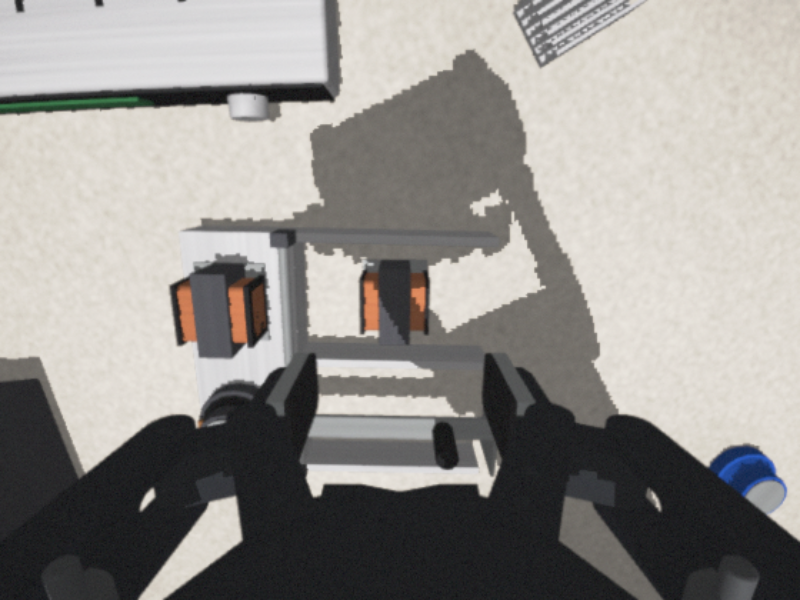

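The transformer is inside the far bay at (395,302), between wall (y≈240), divider (y≈352), back (x≈300) and mouth (x≈505). Post top is near (447,460). Locating it next.

```bash
python3 - <<'E'
from h import *
np.set_printoptions(precision=4,suppress=True)
s=read_state();k=.7
R=Ro.from_rotvec(s["tcp_rot"]).as_matrix();print(s["tool_pos"])
for n,p,z in [("top",(447,459),.076),("bot",(441,429),.044),("farEnd",(508,238),.03),("backin",(296,300),.03),("div",(480,352),.03),("traf",(396,305),.032)]:
    X=ray("wrist",[np.array(p)*k],z,s)[0]; print(n,X[:2],R.T@(X-s["tool_pos"]))
b=cv2.imread("pics/b4.png");cv2.imwrite("pics/b4c.png",cv2.resize(b[270:380,175:320],(800,600)))
E
```

```text
[0.6073 0.2297 0.1461]
top [0.5145 0.2125] [-0.091   0.0281  0.0689]
bot [0.5145 0.2133] [-0.0915  0.0275  0.1009]
farEnd [0.635  0.1595] [0.0342 0.0672 0.1161]
backin [0.6104 0.2978] [-0.0061 -0.0674  0.1164]
div [0.5609 0.1818] [-0.042   0.0535  0.1153]
traf [0.6003 0.2337] [-0.0087 -0.0026  0.114 ]
```

jog_arm:
  turn:
    - [0, 0, 0]
    - [0, 0, 0]
    - [0, 0, 0]
    - [0, 0, 0]
    - [0, 0, 0]
    - [0, 0, 0]
    - [0, 0, 0]
    - [0, 0, 0]
    - [0, 0, 0]
    - [0, 0, 0]
    - [0, 0, 0]
    - [0, 0, 0]
    - [0, 0, 0]
    - [0, 0, 0]
  delta_pos:
    - [-0.0313, 0.0103, 0]
    - [-0.0313, 0.0103, 0]
    - [-0.0313, 0.0103, 0]
    - [0, 0, 0]
    - [0, 0, 0]
    - [0, 0, 0.03]
    - [0, 0, 0.03]
    - [0, 0, 0.03]
    - [0, 0, 0]
    - [0, 0, 0]
    - [0, 0, 0]
    - [0, 0, 0]
    - [0, 0, 0]
    - [0, 0, 0]
  gripper: [0.06, 0.06, 0.06, 0.06, 0.06, 0.06, 0.06, 0.06, 0.06, 0, 0, 0, 0, 0]

```text
time: 7.1
tool_pos: [0.5084, 0.2108, 0.0509]
tcp_rot: [-3.132, 0.181, -0.008]
wrist_force: [1.2, 5.3, -0.5]
width: 0.145
grip_force: 30.5
```

Post gripped (about 12–14 mm). Slide across.

jog_arm:
  turn:
    - [0, 0, 0]
    - [0, 0, 0]
    - [0, 0, 0]
    - [0, 0, 0]
    - [0, 0, 0]
    - [0, 0, 0]
    - [0, 0, 0]
    - [0, 0, 0]
  delta_pos:
    - [0.0133, 0, 0]
    - [0.0133, 0, 0]
    - [0.0133, 0, 0]
    - [0.0133, 0, 0]
    - [0.0133, 0, 0]
    - [0.0133, 0, 0]
    - [0, 0, 0]
    - [0, 0, 0]
  gripper: [0, 0, 0, 0, 0, 0, 0, 0]

```text
time: 7.77
tool_pos: [0.5875, 0.1998, 0.0508]
tcp_rot: [-3.136, 0.18, -0.006]
wrist_force: [0.8, -0.3, 4.2]
width: 0.152
grip_force: 30.9
```

jog_arm:
  turn:
    - [0, 0, 0]
    - [0, 0, 0]
    - [0, 0, 0]
    - [0, 0, 0]
    - [0, 0, 0]
    - [0, 0, 0]
    - [0, 0, 0]
    - [0, 0, 0]
    - [0, 0, 0]
    - [0, 0, 0]
  delta_pos:
    - [0.002, 0, 0]
    - [0, 0, 0]
    - [0, 0, 0]
    - [0, 0, 0]
    - [0, 0, 0]
    - [0, 0, 0]
    - [0, 0, -0.03]
    - [0, 0, -0.04]
    - [0, 0, -0.04]
    - [0, 0, 0]
  gripper: [0, 0, 0.05, 0.05, 0.05, 0.05, 0.05, 0.05, 0.05, 0.05]

```text
time: 8.6
tool_pos: [0.5928, 0.2013, 0.168]
tcp_rot: [-3.131, 0.179, -0.023]
wrist_force: [1.9, -0.2, 1.1]
width: 0.587
grip_force: 0.0
```

```bash
python3 - <<'E'
from h import *
np.set_printoptions(precision=4,suppress=True)
s=read_state();print(s["time"],s["tool_pos"],s["tcp_rot"])
b=snap("side","b5.png");cv2.imwrite("pics/b5c.png",cv2.resize(b[230:380,155:355],(800,600)))
for n,w in dict(s1=(.5759,-.2392),s2=(.6682,-.1207)).items():
    R=Ro.from_rotvec(s["tcp_rot"]).as_matrix();print(n,R.T@(np.array([*w,.03])-s["tool_pos"]))
E
```

```text
8.6 [0.5928 0.2013 0.168 ] [-3.1312  0.1794 -0.0227]
s1 [0.0316 0.4403 0.1358]
s2 [0.1098 0.3121 0.1377]
```

View pics/b5c.png

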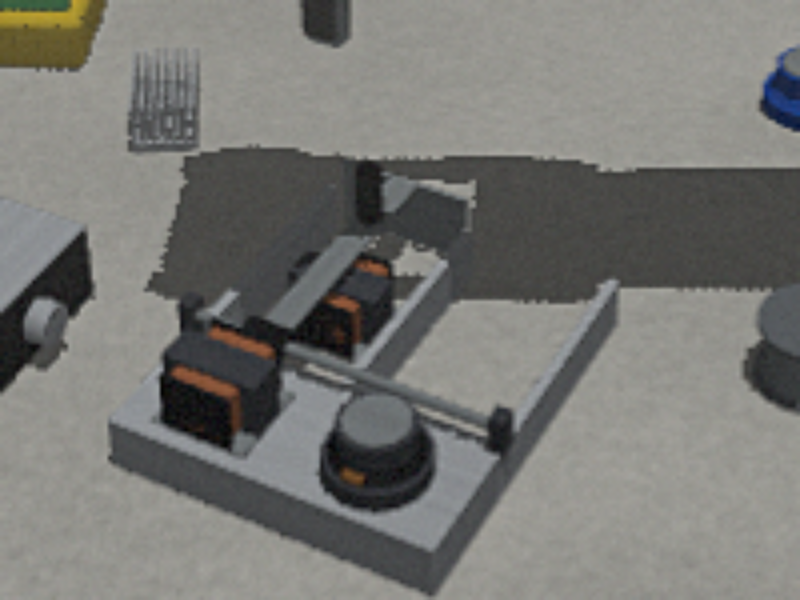

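The shutter now closes the far bay with the transformer inside it, and the near bay is open. Next I'll move above the speaker at (0.668,−0.121) for a numeric close look.

jog_arm:
  turn:
    - [0, 0, 0]
    - [0, 0, 0]
    - [0, 0, 0]
    - [0, 0, 0]
    - [0, 0, 0]
    - [0, 0, 0]
    - [0, 0, 0]
    - [0, 0, 0]
    - [0, 0, 0]
    - [0, 0, 0]
    - [0, 0, 0]
    - [0, 0, 0]
  delta_pos:
    - [0.0136, 0.039, 0]
    - [0.0136, 0.039, 0]
    - [0.0136, 0.039, 0]
    - [0.0136, 0.039, 0]
    - [0.0136, 0.039, 0]
    - [0.0136, 0.039, 0]
    - [0.0136, 0.039, 0]
    - [0.0136, 0.039, 0]
    - [0, 0, 0.03]
    - [0, 0, 0]
    - [0, 0, 0]
    - [0, 0, 0]
  gripper: [0.06, 0.06, 0.06, 0.06, 0.06, 0.06, 0.06, 0.06, 0.06, 0.06, 0.06, 0.06]

```text
time: 9.65
tool_pos: [0.6586, -0.122, 0.1273]
tcp_rot: [-3.136, 0.179, 0.004]
wrist_force: [-1.2, 0.3, -0.5]
width: 0.702
grip_force: 0.0
```

```bash
cat > spk.py <<'E'
from h import *
import sys
np.set_printoptions(precision=4,suppress=True)
g=(float(sys.argv[1]),float(sys.argv[2]))
s=read_state();im=snap("wrist","sp_%s.png"%sys.argv[3])
R=Ro.from_rotvec(s["tcp_rot"]).as_matrix();print(s["time"],s["tool_pos"],s["tcp_rot"])
v=cv2.cvtColor(im,cv2.COLOR_BGR2HSV)
c=proj("wrist",[[*g,.03]],s)[0];print("expect",c)
e=proj("wrist",[[g[0],g[1]+.026,.012],[g[0],g[1],.012]],s);r=np.linalg.norm(e[0]-e[1])
for T in(60,75,90):
    m=((v[...,2]<T)*255).astype(np.uint8)
    w=np.zeros_like(m);cv2.circle(w,tuple(int(i) for i in c),int(1.6*r),255,-1);m&=w
    ct=max(cv2.findContours(m,cv2.RETR_EXTERNAL,cv2.CHAIN_APPROX_NONE)[0],key=cv2.contourArea,default=None)
    if ct is None: continue
    (x,y),rr=cv2.minEnclosingCircle(ct)
    X=ray("wrist",[(x,y)],.008,s)[0]
    print(T,"circ",x,y,rr,"r",r,"area",cv2.contourArea(ct),"world",X,"tool",R.T@(X-s["tool_pos"]))
E
python3 spk.py .6682 -.1207 a
```

```text
9.65 [ 0.6586 -0.122   0.1273] [-3.1358  0.1792  0.0038]
expect [277.1912 198.49  ]
60 circ 277.41510009765625 190.0 26.88423728942871 r 28.59405481442644 area 869.0 world [ 0.6707 -0.121   0.008 ] tool [ 0.0122 -0.0024  0.1192]
75 circ 277.0 190.0 27.29478645324707 r 28.59405481442644 area 961.0 world [ 0.6707 -0.1206  0.008 ] tool [ 0.0122 -0.0027  0.1192]
90 circ 277.08642578125 190.77017211914062 27.69431495666504 r 28.59405481442644 area 1748.5 world [ 0.67   -0.1206  0.008 ] tool [ 0.0115 -0.0027  0.1192]
```

jog_arm:
  turn:
    - [0, 0, 0]
    - [0, 0, 0]
    - [0, 0, 0]
    - [0, 0, 0]
    - [0, 0, 0]
    - [0, 0, 0]
    - [0, 0, 0]
    - [0, 0, 0]
    - [0, 0, 0]
    - [0, 0, 0]
    - [0, 0, 0]
    - [0, 0, 0]
  delta_pos:
    - [0.0115, -0.0025, 0]
    - [0, 0, 0.037]
    - [0, 0, 0.037]
    - [0, 0, 0.037]
    - [0, 0, 0]
    - [0, 0, 0]
    - [0, 0, 0]
    - [0, 0, 0]
    - [0, 0, 0]
    - [0, 0, 0]
    - [0, 0, 0]
    - [0, 0, 0]
  gripper: [0.06, 0.06, 0.06, 0.06, 0.06, 0.06, 0.02, 0.02, 0.02, 0.02, 0.02, 0.02]

```text
time: 10.7
tool_pos: [0.6744, -0.122, 0.0216]
tcp_rot: [3.136, -0.18, 0.011]
wrist_force: [0.6, 1.8, 7.0]
width: 0.424
grip_force: 30.6
```

jog_arm:
  turn:
    - [0, 0, 0]
    - [0, 0, 0]
    - [0, 0, 0]
    - [0, 0, 0]
    - [0, 0, 0]
    - [0, 0, 0]
    - [0, 0, 0]
    - [0, 0, 0]
    - [0, 0, 0]
    - [0, 0, 0]
    - [0, 0, 0]
    - [0, 0, 0]
  delta_pos:
    - [-0.0196, -0.0204, 0]
    - [-0.0196, -0.0204, 0]
    - [-0.0196, -0.0204, 0]
    - [-0.0196, -0.0204, 0]
    - [-0.0196, -0.0204, 0]
    - [-0.0196, -0.0204, 0]
    - [-0.0196, -0.0204, 0]
    - [-0.0196, -0.0204, 0]
    - [-0.0196, -0.0204, 0]
    - [-0.0196, -0.0204, 0]
    - [0, 0, 0]
    - [0, 0, 0]
  gripper: [0.02, 0.02, 0.02, 0.02, 0.02, 0.02, 0.02, 0.02, 0.02, 0.02, 0.02, 0.02]

```text
time: 11.7
tool_pos: [0.5018, 0.1066, 0.0215]
tcp_rot: [-3.132, 0.18, -0.008]
wrist_force: [-5.6, 8.7, 14.6]
width: 0.422
grip_force: 31.5
```

```bash
cat > chk.py <<'E'
from h import *
import sys
np.set_printoptions(precision=4,suppress=True)
s=read_state();im=snap("wrist",sys.argv[1])
R=Ro.from_rotvec(s["tcp_rot"]).as_matrix();print(s["time"],s["tool_pos"],s["tcp_rot"])
g=cv2.GaussianBlur(cv2.cvtColor(im,cv2.COLOR_BGR2GRAY),(3,3),0)
# bright (wall top) lines, roughly horizontal
L=cv2.HoughLinesP(cv2.Canny(g,40,110),1,np.pi/360,30,minLineLength=35,maxLineGap=4)
for x1,y1,x2,y2 in ([] if L is None else L[:,0]):
    if abs(y2-y1)<.15*abs(x2-x1) and max(x1,x2)<260:
        X=ray("wrist",[(x1,y1),(x2,y2)],.03,s);T=(X-s["tool_pos"])@R;print((x1,y1,x2,y2),T[:,:2].ravel())
# speaker held: dark-contour row extremes near the tool axis
c=proj("wrist",[s["tool_pos"]+R[:,2]*-.01],s)[0];print("tcp px",c)
x=int(c[0]);print("col",x,[int(i) for i in g[int(c[1])-70:int(c[1])+50:4,x]],"from row",int(c[1])-70)
E
python3 chk.py n1.png
```

```text
11.7 [0.5018 0.1066 0.0215] [-3.1318  0.1796 -0.0082]
(np.int32(27), np.int32(191), np.int32(114), np.int32(192)) [ 0.0397 -0.1235  0.0391 -0.0794]
(np.int32(11), np.int32(36), np.int32(54), np.int32(36)) [ 0.1083 -0.1163  0.1075 -0.0966]
(np.int32(53), np.int32(295), np.int32(90), np.int32(296)) [-0.0178 -0.1227 -0.0179 -0.1018]
(np.int32(0), np.int32(17), np.int32(95), np.int32(15)) [ 0.1161 -0.12    0.1149 -0.0773]
(np.int32(69), np.int32(128), np.int32(112), np.int32(128)) [ 0.0691 -0.0963  0.0688 -0.076 ]
(np.int32(28), np.int32(127), np.int32(72), np.int32(127)) [ 0.0699 -0.1161  0.0695 -0.0948]
(np.int32(55), np.int32(35), np.int32(102), np.int32(35)) [ 0.1078 -0.0961  0.1071 -0.0753]
(np.int32(2), np.int32(167), np.int32(57), np.int32(160)) [ 0.0515 -0.1337  0.0546 -0.1049]
tcp px [279.9327 268.8454]
col 279 [118, 119, 119, 119, 112, 46, 53, 41, 26, 28, 40, 45, 48, 59, 89, 90, 90, 89, 89, 89, 90, 89, 88, 89, 90, 148, 179, 171, 86, 121] from row 198
```

```bash
python3 - <<'E'
from h import *
np.set_printoptions(precision=4,suppress=True,linewidth=150)
im=cv2.imread("pics/n1.png");s=read_state();print(s["tool_pos"],s["tcp_rot"])
g=cv2.cvtColor(im,cv2.COLOR_BGR2GRAY)
for c in(40,85,105): print(c,g[0:330:3,c-2:c+3].mean(1).astype(int))
# predicted wall edges rows for centre estimates
R=Ro.from_rotvec(s["tcp_rot"]).as_matrix()
for x0 in(.4935,.5035):
  c=np.array([x0,.1066]);u=np.array([.9936,-.1131]);y=np.array([.1131,.9936])
  for off,lab in((.041-.003,"div-"),(.044,"div+"),(.12,"far-"),(.126,"far+"),(-.038,"near+"),(-.044,"near-")):
    p=c+u*off+y*.09
    print(x0,lab,"top",proj("wrist",[[*p,.03]],s)[0],"bot",proj("wrist",[[*p,0]],s)[0])
E
```

```text
[0.5018 0.1065 0.0214] [-3.1315  0.1808 -0.0073]
40 [218 205 212 214 216 193  91  99 108 108 108 110 185 221 219 223 225 224 221 118 114 113  43  43  38  22  24  25  23  85 104  96  89  76  59  45  52
  50  78 113 171 174 155  27  20  25  21  24  21  25  26  45  42  44 131 225 226 137 113 116 101 100  99 101 206 221 223 215 221 223 226 226 223 219
 224 227 226 225 227 224 223 225 225 223 223 225 226 228 229 226 220 220 224 227 227 232 226 225 180 117 111  98 101 100  97 101  97  98  99  99]
85 [197 214 215 217 218 157 110 108 111 111 110 110 216 222 219 217 217 218 217 219 220 222 224 227 228 227 183 138 119 135 172 179 176 173 174 175 173
 173 173 180 178 176 165 229 226 221 221 225 226 226 224 225 227 228 226 225 228 200 119 120 111 100  99 102 171 222 224 225 217 222 227 229 225 221
 224 225 226 227 227 224 223 222 227 228 229 225 224 222 222 226 230 227 227 229 227 224 225 228 226 116 114 104 101 100  99  98  99  99  99  76]
105 [191 202 152 163 164 168 168 167 167 166 165 161 182 187 190 192 192 192 196 200 208 207 208 209 215 220 215 169 119 132 175 178 178 174 175 177 174
 174
[... 308 characters left out ...]
 97.3567 211.1143] bot [128.0268 196.8196]
0.4935 div+ top [ 95.2998 199.1959] bot [126.6118 186.7723]
0.4935 far- top [68.3977 24.6981] bot [108.1247  43.2896]
0.4935 far+ top [66.3197  9.1085] bot [106.6668  30.6888]
0.4935 near+ top [121.4704 340.8455] bot [144.8781 309.1683]
0.4935 near- top [123.2077 349.5659] bot [146.1156 316.9457]
0.5035 div- top [ 91.675  191.2421] bot [123.7723 180.0917]
0.5035 div+ top [ 89.5655 178.8882] bot [122.3241 169.7433]
0.5035 far- top [62.4047 -1.1003] bot [103.5863  22.4106]
0.5035 far+ top [ 60.3665 -17.0509] bot [102.1315   9.5308]
0.5035 near+ top [116.5517 325.91  ] bot [141.0922 295.9359]
0.5035 near- top [118.3509 334.9685] bot [142.3679 303.9604]
```

Speaker is within ~2 mm of the near bay's centre line. Slide in 155 mm, release, rise.

jog_arm:
  turn:
    - [0, 0, 0]
    - [0, 0, 0]
    - [0, 0, 0]
    - [0, 0, 0]
    - [0, 0, 0]
    - [0, 0, 0]
    - [0, 0, 0]
    - [0, 0, 0]
    - [0, 0, 0]
    - [0, 0, 0]
  delta_pos:
    - [0.002, -0.0194, 0]
    - [0, -0.0194, 0]
    - [0, -0.0194, 0]
    - [0, -0.0194, 0]
    - [0, -0.0194, 0]
    - [0, -0.0194, 0]
    - [0, -0.0194, 0]
    - [0, -0.0194, 0]
    - [0, 0, 0]
    - [0, 0, 0]
  gripper: [0.02, 0.02, 0.02, 0.02, 0.02, 0.02, 0.02, 0.02, 0.02, 0.02]

```text
time: 12.58
tool_pos: [0.5234, 0.2605, 0.0216]
tcp_rot: [-3.131, 0.179, -0.012]
wrist_force: [-0.1, 5.0, 8.3]
width: 0.418
grip_force: 31.0
```

jog_arm:
  turn:
    - [0, 0, 0]
    - [0, 0, 0]
    - [0, 0, 0]
    - [0, 0, 0]
    - [0, 0, 0]
    - [0, 0, 0]
    - [0, 0, 0]
    - [0, 0, 0]
    - [0, 0, 0]
  delta_pos:
    - [0, 0, 0]
    - [0, 0, 0]
    - [0, 0, 0]
    - [0, 0, 0]
    - [0, 0, -0.02]
    - [0, 0, -0.04]
    - [0, 0, -0.04]
    - [0, 0, -0.04]
    - [0, 0, 0]
  gripper: [0.048, 0.048, 0.048, 0.048, 0.048, 0.048, 0.05, 0.055, 0.06]

```text
time: 13.33
tool_pos: [0.525, 0.2594, 0.1669]
tcp_rot: [-3.129, 0.18, -0.021]
wrist_force: [1.7, 0.9, 1.3]
width: 0.702
grip_force: 0.0
```

```bash
python3 spk.py .515 .26 b; python3 - <<'E'
from h import *
s=read_state();R=Ro.from_rotvec(s["tcp_rot"]).as_matrix()
print(R.T@(np.array([.5759,-.2392,.03])-s["tool_pos"]))
E
```

```text
13.3333 [0.525  0.2594 0.1669] [-3.1295  0.1802 -0.0213]
expect [281.616  209.7989]
60 circ 282.0714416503906 201.2142791748047 23.239089965820312 r 24.532750834000193 area 559.5 world [0.5183 0.2592 0.008 ] tool [-0.0087  0.0022  0.1588]
75 circ 281.637939453125 201.60345458984375 23.880800247192383 r 24.532750834000193 area 647.0 world [0.518  0.2597 0.008 ] tool [-0.0091  0.0017  0.1588]
90 circ 281.5447692871094 201.54476928710938 24.07206916809082 r 24.532750834000193 area 1025.0 world [0.518  0.2598 0.008 ] tool [-0.0091  0.0016  0.1588]
[0.10796378 0.48933241 0.13172359]
```

jog_arm:
  turn:
    - [0, 0, 0]
    - [0, 0, 0]
    - [0, 0, 0]
    - [0, 0, 0]
    - [0, 0, 0]
    - [0, 0, 0]
    - [0, 0, 0]
    - [0, 0, 0]
    - [0, 0, 0]
    - [0, 0, 0]
    - [0, 0, 0]
    - [0, 0, 0]
    - [0, 0, 0]
    - [0, 0, 0]
    - [0, 0, 0]
    - [0, 0, 0]
    - [0, 0, 0]
    - [0, 0, 0]
  delta_pos:
    - [0.0083, 0.0376, 0]
    - [0.0083, 0.0376, 0]
    - [0.0083, 0.0376, 0]
    - [0.0083, 0.0376, 0]
    - [0.0083, 0.0376, 0]
    - [0.0083, 0.0376, 0]
    - [0.0083, 0.0376, 0]
    - [0.0083, 0.0376, 0]
    - [0.0083, 0.0376, 0]
    - [0.0083, 0.0376, 0]
    - [0.0083, 0.0376, 0]
    - [0.0083, 0.0376, 0]
    - [0.0083, 0.0376, 0]
    - [0, 0, 0.03]
    - [0, 0, 0]
    - [0, 0, 0]
    - [0, 0, 0]
    - [0, 0, 0]
  gripper: [0.06, 0.06, 0.06, 0.06, 0.06, 0.06, 0.06, 0.06, 0.06, 0.06, 0.06, 0.06, 0.06, 0.06, 0.06, 0.06, 0.06, 0.06]

```text
time: 14.88
tool_pos: [0.571, -0.2398, 0.1278]
tcp_rot: [-3.136, 0.178, -0.0]
wrist_force: [-0.4, 0.5, -0.1]
width: 0.701
grip_force: 0.0
```

```bash
python3 spk.py .5759 -.2392 c
```

```text
14.8833 [ 0.571  -0.2398  0.1278] [-3.1365  0.1782 -0.0005]
expect [278.6909 203.9349]
60 circ 279.4491271972656 194.58203125 26.153610229492188 r 28.403696192407033 area 771.0 world [ 0.5788 -0.2401  0.008 ] tool [ 0.0077 -0.0005  0.1198]
75 circ 279.5 195.3709716796875 27.0377197265625 r 28.403696192407033 area 965.0 world [ 0.5781 -0.2401  0.008 ] tool [ 0.007  -0.0005  0.1198]
90 circ 280.3133850097656 195.45709228515625 28.330961227416992 r 28.403696192407033 area 1689.5 world [ 0.5779 -0.2408  0.008 ] tool [0.0069 0.0003 0.1198]
```

jog_arm:
  turn:
    - [0, 0, 0]
    - [0, 0, 0]
    - [0, 0, 0]
    - [0, 0, 0]
    - [0, 0, 0]
    - [0, 0, 0]
    - [0, 0, 0]
    - [0, 0, 0]
    - [0, 0, 0]
    - [0, 0, 0]
    - [0, 0, 0]
    - [0, 0, 0]
  delta_pos:
    - [0.003, 0, 0]
    - [0, 0, 0.037]
    - [0, 0, 0.037]
    - [0, 0, 0.037]
    - [0, 0, 0]
    - [0, 0, 0]
    - [0, 0, 0]
    - [0, 0, 0]
    - [0, 0, 0]
    - [0, 0, 0]
    - [0, 0, 0]
    - [0, 0, 0]
  gripper: [0.06, 0.06, 0.06, 0.06, 0.06, 0.06, 0.02, 0.02, 0.02, 0.02, 0.02, 0.02]

```text
time: 15.93
tool_pos: [0.5767, -0.242, 0.02]
tcp_rot: [3.134, -0.18, 0.01]
wrist_force: [0.1, 1.3, 7.8]
width: 0.422
grip_force: 30.7
```

jog_arm:
  turn:
    - [0, 0, 0]
    - [0, 0, 0]
    - [0, 0, 0]
    - [0, 0, 0]
    - [0, 0, 0]
    - [0, 0, 0]
    - [0, 0, 0]
    - [0, 0, 0]
    - [0, 0, 0]
    - [0, 0, 0]
    - [0, 0, 0]
    - [0, 0, 0]
    - [0, 0, 0]
    - [0, 0, 0]
  delta_pos:
    - [-0.0095, -0.028, 0]
    - [-0.0095, -0.028, 0]
    - [-0.0095, -0.028, 0]
    - [-0.0095, -0.028, 0]
    - [-0.0095, -0.028, 0]
    - [-0.0095, -0.028, 0]
    - [-0.0095, -0.028, 0]
    - [-0.0095, -0.028, 0]
    - [-0.0095, -0.028, 0]
    - [-0.0095, -0.028, 0]
    - [-0.0095, -0.028, 0]
    - [-0.0095, -0.028, 0]
    - [0, 0, 0]
    - [0, 0, 0]
  gripper: [0.02, 0.02, 0.02, 0.02, 0.02, 0.02, 0.02, 0.02, 0.02, 0.02, 0.02, 0.02, 0.02, 0.02]

```text
time: 17.1
tool_pos: [0.5019, 0.1094, 0.02]
tcp_rot: [-3.132, 0.178, -0.01]
wrist_force: [-2.3, 7.4, 9.0]
width: 0.424
grip_force: 31.3
```

jog_arm:
  turn:
    - [0, 0, 0]
    - [0, 0, 0]
    - [0, 0, 0]
    - [0, 0, 0]
    - [0, 0, 0]
    - [0, 0, 0]
    - [0, 0, 0]
    - [0, 0, 0]
    - [0, 0, 0]
    - [0, 0, 0]
  delta_pos:
    - [0, -0.0138, 0]
    - [0, -0.0138, 0]
    - [0, -0.0138, 0]
    - [0, -0.0138, 0]
    - [0, -0.0138, 0]
    - [0, -0.0138, 0]
    - [0, -0.0138, 0]
    - [0, -0.0138, 0]
    - [0, 0, 0]
    - [0, 0, 0]
  gripper: [0.02, 0.02, 0.02, 0.02, 0.02, 0.02, 0.02, 0.02, 0.02, 0.02]

```text
time: 17.93
tool_pos: [0.5148, 0.2171, 0.02]
tcp_rot: [-3.134, 0.179, -0.01]
wrist_force: [-0.9, 0.6, 9.2]
width: 0.426
grip_force: 31.3
```

jog_arm:
  turn:
    - [0, 0, 0]
    - [0, 0, 0]
    - [0, 0, 0]
    - [0, 0, 0]
    - [0, 0, 0]
    - [0, 0, 0]
    - [0, 0, 0]
    - [0, 0, 0]
    - [0, 0, 0]
    - [0, 0, 0]
    - [0, 0, 0]
  delta_pos:
    - [0, 0, 0]
    - [0, 0, 0]
    - [0, 0, 0]
    - [0, 0, 0]
    - [0, 0, -0.02]
    - [0, 0, -0.04]
    - [0, 0, -0.04]
    - [0, 0, -0.04]
    - [0, 0, 0]
    - [0, 0, 0]
    - [0, 0, 0]
  gripper: [0.048, 0.048, 0.048, 0.048, 0.048, 0.048, 0.048, 0.048, 0.048, 0.048, 0.048]

```text
time: 18.85
tool_pos: [0.5113, 0.2154, 0.1561]
tcp_rot: [3.136, -0.18, -0.0]
wrist_force: [0.2, -0.4, -0.7]
width: 0.559
grip_force: 0.0
```

```bash
python3 spk.py .510 .218 d; python3 spk.py .518 .27 e; python3 - <<'E'
from h import *
np.set_printoptions(precision=4,suppress=True,linewidth=150)
s=read_state();im=cv2.imread("pics/sp_e.png");g=cv2.cvtColor(im,cv2.COLOR_BGR2GRAY)
for sy in(-.006,0,.025,.06,.095,.125): 
  p=np.array([.507,.181])+np.array([.1131,.9936])*sy; print(sy,proj("wrist",[[*p,.03]],s)[0])
r=int(proj("wrist",[[.512,.22,.012]],s)[0][1])
print(r,g[r-2:r+3,100:480:6].mean(0).astype(int))
E
```

```text
18.85 [0.5113 0.2154 0.1561] [ 3.1364 -0.1802 -0.0003]
expect [277.3963 202.5812]
60 circ 278.42388916015625 192.14535522460938 24.630769729614258 r 25.623174251214646 area 548.5 world [0.515  0.2165 0.008 ] tool [ 0.0036 -0.0016  0.1481]
75 circ 278.3189697265625 191.94540405273438 25.004833221435547 r 25.623174251214646 area 660.5 world [0.5153 0.2166 0.008 ] tool [ 0.0038 -0.0017  0.1481]
90 circ 278.3687438964844 192.2109375 25.421720504760742 r 25.623174251214646 area 868.5 world [0.515  0.2166 0.008 ] tool [ 0.0036 -0.0017  0.1481]
18.9 [0.5104 0.2151 0.1548] [ 3.1354 -0.1801 -0.0038]
expect [221.2165 199.7718]
60 circ 225.29629516601562 193.07408142089844 23.108959197998047 r 25.510537965695377 area 393.0 world [0.5194 0.2699 0.008 ] tool [ 0.003  -0.0556  0.1468]
75 circ 225.6927490234375 193.093505859375 24.043880462646484 r 25.510537965695377 area 475.5 world [0.5193 0.2695 0.008 ] tool [ 0.0029 -0.0552  0.1468]
90 circ 225.13380432128906 193.23239135742188 24.433134078979492 r 25.510537965695377 area 586.5 world [0.5192 0.27   0.008 ] tool [ 0.0028 -0.0558  0.1468]
-0.006 [322.1975 200.1848]
0 [315.847  200.1921]
0.025 [289.3484 200.2253]
0.06 [252.2247 200.28  ]
0.095 [215.2015 200.344 ]
0.125 [183.6569 200.4061]
195 [229 230 156 180 175 178 168  80  42  24  83  45 221 133 107  98 225  90 198 191 193 198 202  77  35 158  42 205  94  90  89  90 140  40 223 226 223
 228 224 224 226 226 224 231 227 208 147 118 117 119 118 191 228 227 225 228 224 228 227 226 226 226 226 225]
```

```bash
python3 - <<'E'
from h import *
a=cv2.imread("pics/b5.png").astype(int);b=snap("side","b6.png").astype(int)
d=np.abs(a-b).max(2)
# far-bay parts / post / bystanders, unshadowed change fraction (800px coords*0.7 from first view)
for n,(x,y,r) in dict(post=(247,276,6),samples=(212,325,10),trafo=(241,306,7),hs=(196,255,12),reel=(358,317,14),jar=(227,190,14),capA=(362,196,10),capB=(282,181,8),driver=(330,166,12),blue=(357,252,12)).items():
    print(n,(d[y-r:y+r,x-r:x+r]>40).mean().round(2))
s=read_state();print(s["wrist_force"],s["joint_vel"].__abs__().max())
print(ticket.finish_job())
E
```

```text
post 0.2
samples 0.0
trafo 0.19
hs 0.0
reel 0.03
jar 0.4
capA 0.0
capB 0.64
driver 0.0
blue 0.0
[ 0.59106984  0.52376905 -1.11682273] 0.005248747240776483
the job is handed in; nothing more can be done
None
```

I handed the job in: the transformer is in the far bay with the shutter slid fully across it, and both speakers are in the near bay. The gripper is open and clear. In the last side-camera comparison the jar and capacitor_b areas had changed and I didn't look into why; the tool never went near the jar, and the verdict wasn't returned.

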